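# Load a tool-handle blank into the drilling cradle

## Task

Lay the round handle blank, the one with the tapered nose, in the V-groove of the wooden cradle with its nose towards the end stop, then push it gently along the groove under the sprung hold-down until its nose has come up firmly against the stop and it stays there. Feel for the stop: press against it lightly, only a few newtons more than the sliding takes and never hard (under 20 N on the stop), or the depth setting is spoilt. Then let go of it, leaving everything else on the bench as it stands.

Things in the scene. Friction and masses are not known exactly. Their poses are not given: they have to be found in the camera images.
- blank_mid (a point): Handle blank: loose plain wooden round bar, 32 mm diameter, 150 mm long, about 85 g, lying on the bench at the start. This point is on its axis, half-way along (16 mm above the bench). x runs along the bar to the tapered nose; it may roll about x. The last 12 mm taper to a flat nose 22 mm across; the tail end, 75 mm behind this point, is square.
- blank_nose (a point): Centre of the flat nose end of the blank, 75 mm ahead of blank_mid along its x axis.
- groove (a point): On the line the blank's axis takes at rest in the V, 53 mm above the bench. x: along the groove to the stop (push direction), y: across, z: up. Fixed wooden cradle, 54 mm wide; 90 degree groove from x = -110 mm, open at that end, to the stop. Its edges are 8 mm below this line, 29 mm apart, so the blank's upper part stands clear; only the hold-down's bracket (-y side) is beside it.
- shoe_foot (a point): Lowest point of the sprung hold-down, a steel cross bar (20 mm diameter) over the groove at groove x = +40 mm, 13.5 mm above the axis line. The pushed nose lifts it 2.5 mm. It presses with about 4 N: sliding the blank under it takes a steady 5 to 9 N (it varies), before it under 2 N. Its bracket, 26 mm along the groove, stands on the -y side, 118 mm above the bench.
- saddle (a point): End stop. This point is on the axis line, on the near side of the steel saddle fixed across the far end of the groove (groove x = +132 mm). A threaded spindle through the saddle carries an upright steel plate, the stop: 40 mm wide, 8 mm thick, 44 to 78 mm above the bench, square to the groove. Its face (stop_face) is set 32 to 67 mm before this point, not measured: it must be felt for. It does not give.
- offcut: Bystander, to be left where it is: short plain round offcut standing on end, 22 mm diameter, 70 mm tall; origin at its underside.
- batten: Bystander, to be left where it is: square-edged wooden stick 200 x 30 x 22 mm lying flat; origin at its underside.
- gouge: Bystander, to be left where it is: carving gouge lying flat, wooden handle and steel blade, 250 mm long, 28 mm high; origin at its underside.
- mallet: Bystander, to be left where it is: turned wooden carver's mallet standing on its head, 104 mm diameter, 230 mm tall; origin at its underside.
- glue: Bystander, to be left where it is: white glue bottle, 60 mm diameter, 160 mm tall; origin at its underside.
- wax: Bystander, to be left where it is: low round tin, 76 mm diameter, 60 mm tall; origin at its underside.
- brush: Bystander, to be left where it is: brush lying flat, about 30 mm high; origin at its underside.
Mind the look-alikes: they are no part of the job. Leave any black look-alike of the part that bears blank_mid alone.

How it is judged:
By the outcome, as a careful person would: the job done as asked, in the order asked, and still so for the second after the job is handed in, with the robot touching nothing.
It also fails if it takes over 64 s, if anything falls off the work surface, if the arm or the gripper's body presses on something with over 40 N, if the wrist force passes 120 N, or if a joint passes its speed limit or range.

## Robot

A 7-joint arm with a two-finger parallel gripper is mounted at the origin on the work surface. World frame = base frame: x ahead of the robot, y to its left, z up, the work surface at z = 0. Lengths are in m, angles in rad, forces in N, time in s.
With the tool pointing down it reaches from about 0.4 to 0.85 m from the base axis. Payload 10.4 kg.
Tool frame: the origin (TCP) lies midway between the tips of the shut fingers; the grasp point (between the pads) lies 19 mm behind it; x points along the fingers, z is the direction in which the jaws open and shut, and the axes are right-handed (so a half turn about x gives the same grasp; the last joint's range is limited). The gripper opens to 87 mm and grips with 3 to 60 N. Pads are 19 mm wide; open, the fingers measure 117 mm over their backs; the gripper's body (75 mm by 190 mm) begins 51 mm behind the grasp point.
Start: joints at [1.238, 0.332, -0.065, 1.46, 0.022, 1.35, -0.088], TCP at [0.191, -0.595, 0.223] pointing down, gripper open.
Joint ranges: [-2.6, 2.6], [-0.5, 2.12], [-1.47, 1.34], [0.16, 2.42], [-1.27, 4.41], [0.06, 2.06], [-2.6, 2.6]. Speed limits (rad/s): [2.22, 2.22, 2.79, 2.79, 3.14, 3.14, 3.14].

## Interface

Orientations are given as a unit quaternion [x, y, z, w].
In Python, from bench import read_state, camera, camera_params, close_job gives the robot as it stands.
- The arm moves only by the tool arm_command, never from a script. Its argument "targets" is a list of rows, each a list of 7 numbers: the closure in counts, from 0 (fully open) to 255 (shut), then the shift along the tool's x, y, z in mm, then the turn, a rotation vector about the tool's x, y, z in rad. A call has 1 to 10 rows; each row is the pose to reach, as a shift and turn from the pose commanded when the call began, along the tool's axes at that moment; what a row does not reach only later rows make up. A row lasts 1/10 s, in which the tool goes at most 50 mm and 8.59 degrees, less where a joint would pass 70% of its speed; a pose out of reach is approached as far as the arm can. A call with a gripper value outside its range is refused whole. The fingers move at their own pace and stop on an object; "newtons" is the grip in N (left out, the last holds). Time passes only in rows, so rows that repeat a pose let the fingers close. It gives the time, the measured TCP pose, the force and the opening at its end, in the units of the state.
- read_state(): the state, without advancing time (a new reading comes with each control period).
- camera(name): name is "scene" or "top" or "wrist"; returns the picture (384x512x3 uint8, red, green, blue); there is no depth.
- camera_params(name): a dict with "intrinsics" (3x3 intrinsics, pixels), "xyz" and "orientation" of the camera in the world; the wrist camera has in their place "mount" (4x4, takes a point from camera to tool coordinates, whose origin is the TCP and whose axes are the tool frame's). Camera axes: x right, y down, z forward; pixel columns grow to the right and rows downward; lengths in m; the calibration is good to about 2 mm. A picture is of the moment at which its call begins: read the wrist's pose just before it. camera_params takes no time and is no camera call.
- close_job(): hands the job in, once; it reports no verdict.
The state is a dict: "time": time; "joint_positions": joint angles; "joint_vel": joint speeds; "joint_torque": joint torques, N m; "ee_pos": TCP position; "eef_rot": TCP orientation; "ft_force": force on the tool from outside, world axes, zero at the start; "torque": the same for the moment, N m; "width": finger opening in m.
Only numpy, scipy, OpenCV 4.12 (cv2) and the standard library are available. Lean on these libraries where they do the work, as an engineer would, in place of code of your own. Each camera call takes 0.05 s, during which the arm holds its last target.

## Working session

There is one attempt and no reset: what is moved stays moved. The work goes in short steps, Python scripts to look and compute and a tool call to move; the robot and the scene stay as the last step left them, time stands still between calls to the robot, and variables do not carry over. Pictures are saved under pics/ and viewed, and the job is handed in when it is done.

Besides the shell and the picture viewer there is one more tool, called as a command line: name --pt "numbers of a row" for each row, then --argument value for the rest. arm_command: Moves the arm, as the interface text tells. Its arguments: {"type":"object","properties":{"targets":{"type":"array"},"newtons":{"type":"number"}},"required":["targets"]}

```bash
mkdir -p pics; ls
python3 - <<'E'
from bench import *
import cv2
s=read_state();print({k:(s[k]) for k in ['time','ee_pos','eef_rot','ft_force','width']})
for n in ['scene','top']:
    cv2.imwrite(f'pics/{n}0.png',camera(n)[:,:,::-1]);print(n,camera_params(n))
print(camera_params('wrist'))
E
```

```text
pics
{'time': 0.0, 'ee_pos': array([ 0.19044268, -0.59486007,  0.22175863]), 'eef_rot': array([ 0.41715427,  0.57157043, -0.41657707,  0.57074785]), 'ft_force': array([ 0.24366304, -0.3039368 , -0.40201225]), 'width': 0.08715514225064441}
scene {'intrinsics': array([[446.55345249,   0.        , 247.76711207],
       [  0.        , 446.55345249, 190.28435655],
       [  0.        ,   0.        ,   1.        ]]), 'xyz': array([1.29261278, 0.68503847, 0.75209598]), 'orientation': array([ 0.37215105,  0.80132764, -0.4267186 , -0.19310322])}
top {'intrinsics': array([[423.65390839,   0.        , 251.82769129],
       [  0.        , 423.65390839, 187.58104362],
       [  0.        ,   0.        ,   1.        ]]), 'xyz': array([0.41248069, 0.00958138, 1.36836001]), 'orientation': array([ 0.70832016, -0.70471022,  0.03075961, -0.02683092])}
{'intrinsics': array([[288.78377962,   0.        , 255.34118819],
       [  0.        , 288.78377962, 191.54821833],
       [  0.        ,   0.        ,   1.        ]]), 'mount': array([[ 9.39512022e-04, -2.82956086e-01,  9.59132405e-01,
        -1.62123598e-01],
       [-4.16528987e-04, -9.59132856e-01, -2.82955811e-01,
         7.66109706e-02],
       [ 9.99999472e-01, -1.33666063e-04, -1.01897626e-03,
        -6.01955116e-05],
       [ 0.00000000e+00,  0.00000000e+00,  0.00000000e+00,
         1.00000000e+00]])}
```

View pics/scene0.png

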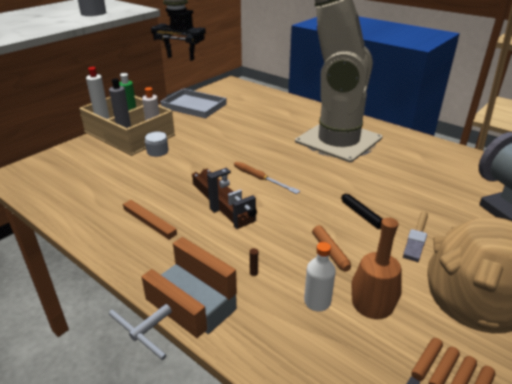

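View pics/top0.png

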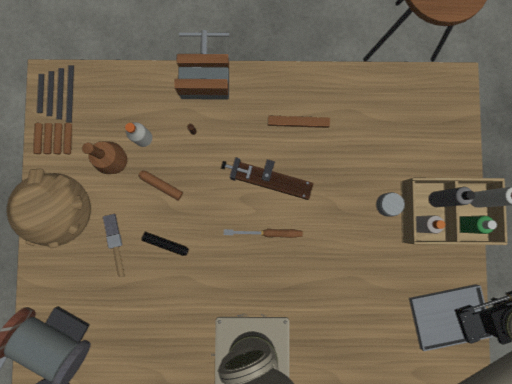

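Run:
```python
import cv2,numpy as np
t=cv2.imread('pics/top0.png');s=cv2.imread('pics/scene0.png')
a=cv2.resize(t[160:260,130:200],(420,600),interpolation=cv2.INTER_CUBIC)
b=cv2.resize(t[150:210,215:320],None,fx=7,fy=7,interpolation=cv2.INTER_CUBIC)
cv2.imwrite('pics/c1.png',a);cv2.imwrite('pics/c2.png',b)
cv2.imwrite('pics/c3.png',cv2.resize(s[155:280,185:355],None,fx=4.5,fy=4.5,interpolation=cv2.INTER_CUBIC))
```

```text
(no output)
```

View pics/c1.png

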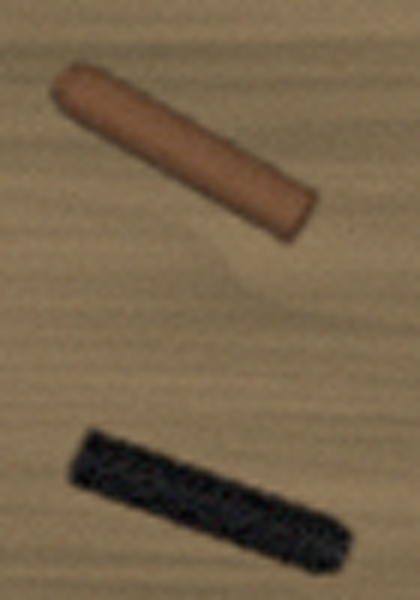

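View pics/c2.png

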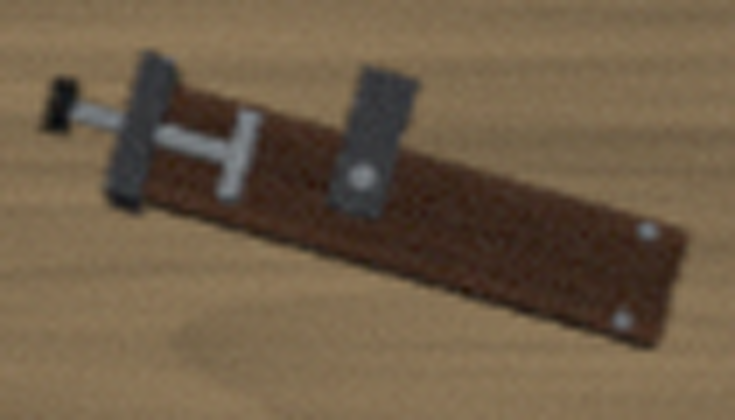

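View pics/c3.png

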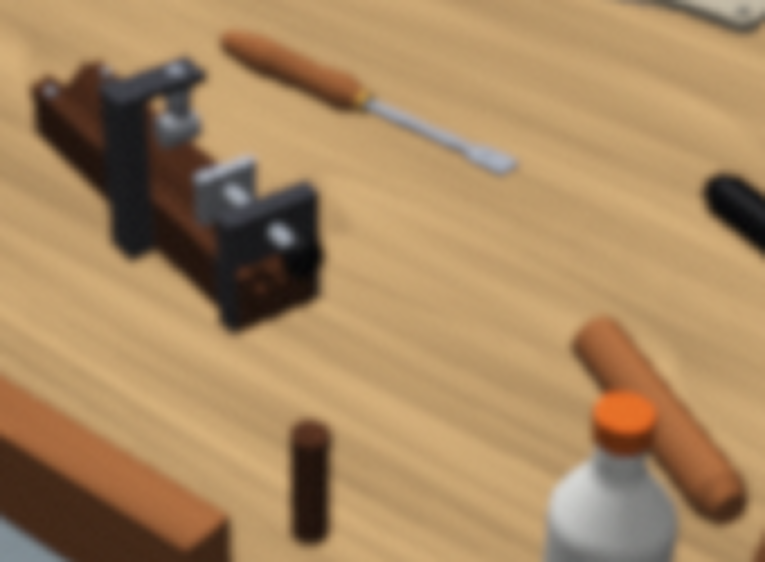

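```bash
cat > h.py <<'E'
import numpy as np,cv2
from scipy.spatial.transform import Rotation as R
from bench import *
def cam(name,s=None):
    p=camera_params(name);K=p['intrinsics']
    if 'mount' in p:
        T=np.eye(4);T[:3,:3]=R.from_quat(s['eef_rot']).as_matrix();T[:3,3]=s['ee_pos'];T=T@p['mount'];return K,T[:3,:3],T[:3,3]
    return K,R.from_quat(p['orientation']).as_matrix(),p['xyz']
def toplane(c,uv,z):
    K,Rm,t=c;uv=np.atleast_2d(np.array(uv,float))
    d=(Rm@np.linalg.inv(K)@np.c_[uv,np.ones(len(uv))].T).T
    return t+d*((z-t[2])/d[:,2])[:,None]
def proj(c,X):
    K,Rm,t=c;p=(K@Rm.T@(np.atleast_2d(X)-t).T).T;return p[:,:2]/p[:,2:]
E
python3 - <<'E'
from h import *
c=cam('top');t=cv2.imread('pics/top0.png');h=cv2.cvtColor(t,cv2.COLOR_BGR2HSV)
def comp(m,p):
    m=cv2.morphologyEx(m,cv2.MORPH_CLOSE,np.ones((3,3)));n,l,st,ce=cv2.connectedComponentsWithStats(m);
    k=l[p[1],p[0]];print(k,st[k],ce[k]);return np.argwhere(l==k)[:,::-1],(l==k)
print('px',h[185,160],h[180,150],h[200,160],h[178,285],h[190,260],h[188,300])
m=((h[:,:,1]>115)&(h[:,:,0]<14)&(h[:,:,2]>60)).astype(np.uint8)
P,_=comp(m,(160,185))
X=toplane(c,P,0.016)[:,:2];mu=X.mean(0);u,s,v=np.linalg.svd(X-mu,full_matrices=False);a=v[0]*(1 if v[0][1]>0 else -1);q=(X-mu)@a;r=(X-mu)@[-a[1],a[0]]
mid=mu+a*(q.max()+q.min())/2
print('blank',mid,'axis',a,np.degrees(np.arctan2(a[1],a[0])),'len',np.ptp(q),'w',np.ptp(r))
m=((h[:,:,2]<75)).astype(np.uint8)
P,mk=comp(m,(290,183))
cv2.imwrite('pics/m.png',cv2.resize((mk*255).astype(np.uint8)[140:220,200:330],None,fx=5,fy=5,interpolation=0))
for uv in [(313.3,183.6),(308.6,199.7),(307.7,183),(303.9,195.7),(238.6,163),(235.6,178),(265,167)]:
    print(uv,toplane(c,[uv],.045)[0,:2])
E
```

```text
px [ 13 142 120] [ 13 130 118] [ 18  97 131] [ 14 161  57] [ 18  92 141] [ 12 167  55]
11 [139 171  43  29 402] [160.23880597 184.45771144]
blank [0.53228335 0.29711191] axis [0.49378515 0.86958394] 60.41032661894959 len 0.14995703031176577 w 0.029852283762297677
17 [ 230  158   83   42 1406] [271.52631579 179.5       ]
(313.3, 183.6) [ 0.53412087 -0.19042466]
(308.6, 199.7) [ 0.48345159 -0.17535371]
(307.7, 183) [ 0.53591726 -0.17284297]
(303.9, 195.7) [ 0.49591404 -0.16070016]
(238.6, 163) [0.59797746 0.04451203]
(235.6, 178) [0.55045532 0.05357603]
(265, 167) [ 0.58575921 -0.0386524 ]
```

View pics/m.png

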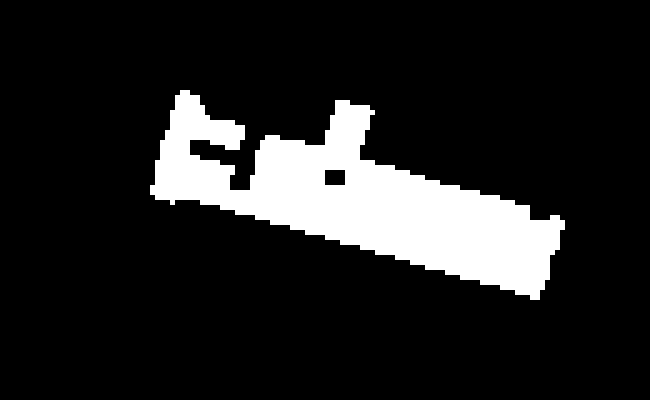

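```bash
cat >> h.py <<'E'
def pose_from(xyz,zdir_deg):
    # tool x down, tool z (jaw) horizontally at azimuth zdir_deg
    a=np.radians(zdir_deg);x=np.array([0,0,-1.]);z=np.array([np.cos(a),np.sin(a),0]);y=np.cross(z,x)
    return np.c_[x,y,z],np.array(xyz)
def plan(xyz,zdeg,s=None):
    s=s or read_state();R0=R.from_quat(s['eef_rot']).as_matrix();Rt,t=pose_from(xyz,zdeg)
    print('shift mm',np.round(R0.T@(t-s['ee_pos'])*1000,1),'rotvec',np.round(R.from_matrix(R0.T@Rt).as_rotvec(),4))
E
python3 - <<'E'
from h import *
s=read_state();M=R.from_quat(s['eef_rot']).as_matrix();print(np.round(M,3));z=M[:,2];print('z az',np.degrees(np.arctan2(z[1],z[0])),'pos az',np.degrees(np.arctan2(s['ee_pos'][1],s['ee_pos'][0])))
for zd in [150.4,-29.6,163.6,-16.4]:
    print(zd);plan([.53,.297,.25],zd)
print(toplane(cam('top'),[(130,133),(110,157),(415,243),(415,180),(430,225),(465,197)],.0))
print(toplane(cam('top'),[(130,133),(110,157),(415,243),(415,180),(430,225),(465,197)],.2))
E
```

```text
[[-0.     0.952  0.305]
 [ 0.001  0.305 -0.952]
 [-1.    -0.    -0.001]]
z az -72.24920240482112 pos az -72.25215712464157
150.4
shift mm [ -27.3  595.3 -746. ] rotvec [ 2.3972e+00 -5.0000e-04  1.5000e-03]
-29.6
shift mm [ -27.3  595.3 -746. ] rotvec [-7.444e-01 -1.200e-03 -4.000e-04]
163.6
shift mm [ -27.3  595.3 -746. ] rotvec [ 2.1668e+00 -6.0000e-04  1.4000e-03]
-16.4
shift mm [ -27.3  595.3 -746. ] rotvec [-9.748e-01 -1.200e-03 -5.000e-04]
[[ 0.70114927  0.40145336  0.        ]
 [ 0.62158687  0.46418029  0.        ]
 [ 0.3483474  -0.52298695  0.        ]
 [ 0.55180309 -0.52838441  0.        ]
 [ 0.40621055 -0.57300238  0.        ]
 [ 0.49726356 -0.68948889  0.        ]]
[[ 0.65895737  0.34417721  0.2       ]
 [ 0.59102383  0.39773595  0.2       ]
 [ 0.35772114 -0.44514657  0.2       ]
 [ 0.53143968 -0.44975513  0.2       ]
 [ 0.40712699 -0.48785172  0.2       ]
 [ 0.48487166 -0.58731252  0.2       ]]
```

Run:
```python
from h import *
plan([.50,-.15,.22],-16)
```

```text
shift mm [   2.2  430.5 -329.4] rotvec [-9.817e-01 -1.200e-03 -6.000e-04]
```

arm_command --pt "0 -40 30 -25 0 0 0" --pt "0 -60 70 -55 -0.1 0 0" --pt "0 -60 110 -85 -0.2 0 0" --pt "0 -60 150 -115 -0.33 0 0" --pt "0 -60 190 -145 -0.46 0 0" --pt "0 -60 230 -175 -0.6 0 0" --pt "0 -50 270 -205 -0.73 0 0" --pt "0 -40 310 -235 -0.85 0 0" --pt "0 -20 350 -265 -0.98 0 0" --pt "0 0 390 -295 -0.98 0 0"

```text
time: 1.1
ee_pos: [0.4632, -0.2073, 0.2288]
eef_rot: [0.097, 0.7, -0.098, 0.701]
ft_force: [0.3, -0.4, -0.6]
width: 0.0866
```

arm_command --pt "0 0 40 0 0 0 0" --pt "0 0 50 0 0 0 0" --pt "0 0 50 0 0 0 0"

```text
time: 1.4
ee_pos: [0.4766, -0.1594, 0.229]
eef_rot: [0.098, 0.7, -0.098, 0.7]
ft_force: [0.3, -0.8, 0.8]
width: 0.0871
```

Run:
```python
from h import *
s=read_state();print(s['time'],s['ee_pos'],np.abs(s['joint_vel']).max(),s['joint_positions'],s['ft_force'])
cv2.imwrite('pics/w1.png',camera('wrist')[:,:,::-1]);np.savez('w1.npz',**{k:s[k] for k in ['ee_pos','eef_rot']})
```

```text
1.4 [ 0.47658212 -0.15939301  0.22904649] 0.054395506846473124 [ 0.74123628  0.09332688 -0.53604204  1.74409934  0.04909567  1.31765419
 -0.0828767 ] [ 0.33323017 -0.82946103  0.75427109]
```

View pics/w1.png

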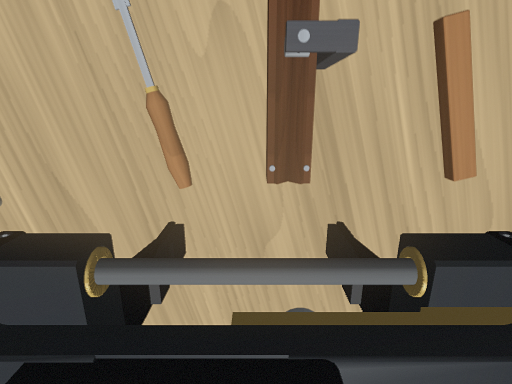

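Run:
```python
import cv2
w=cv2.imread('pics/w1.png')
cv2.imwrite('pics/c4.png',cv2.resize(w[0:195,235:375],None,fx=3,fy=3,interpolation=cv2.INTER_CUBIC))
cv2.imwrite('pics/c5.png',cv2.resize(w[140:195,250:330],None,fx=9,fy=9,interpolation=cv2.INTER_CUBIC))
```

```text
(no output)
```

View pics/c4.png

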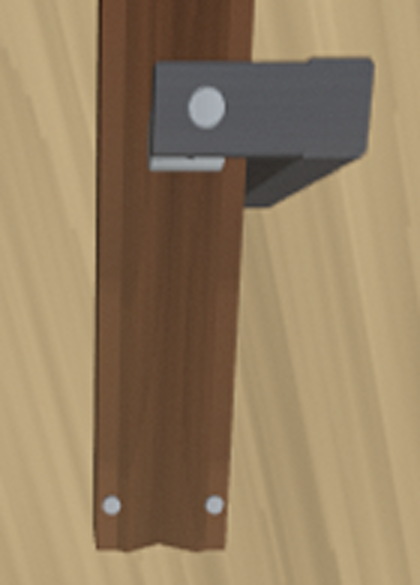

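View pics/c5.png

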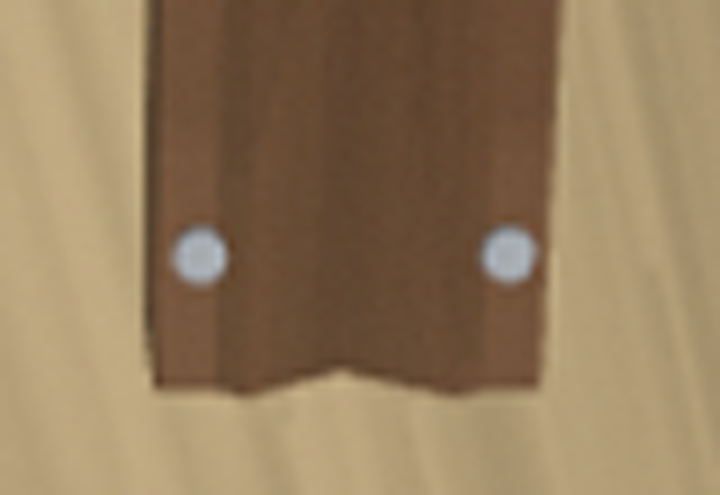

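Run:
```python
from h import *
s=dict(np.load('w1.npz'));c=cam('wrist',s)
uv=[(267.4,182.8),(310,182.8),(267.8,83.3),(314.3,83.3),(269.3,0),(319,0),(272.2,168.3),(306.7,168.3)]
X=toplane(c,uv,.045)[:,:2];print(np.round(X,4))
m=(X[0::2]+X[1::2])/2;print('mids',m)
d=m[2]-m[0];g=np.degrees(np.arctan2(d[1],d[0]));print('ang',g, 'edge ang',[np.degrees(np.arctan2(*(X[i+4]-X[i])[::-1])) for i in (0,1)],'perp',[np.degrees(np.arctan2(*(X[i]-X[i+1])[::-1]))-90 for i in (0,2,6)])
# top view of the same
ct=cam('top');print('proj in top of corners',proj(ct,np.c_[X,[.045]*8]))
```

```text
[[ 4.861e-01 -1.760e-01]
 [ 5.368e-01 -1.904e-01]
 [ 5.170e-01 -6.450e-02]
 [ 5.673e-01 -7.890e-02]
 [ 5.400e-01  1.400e-02]
 [ 5.899e-01 -3.000e-04]
 [ 4.965e-01 -1.599e-01]
 [ 5.370e-01 -1.715e-01]]
mids [[ 0.51145126 -0.18321293]
 [ 0.54212581 -0.07167901]
 [ 0.56494778  0.00683799]
 [ 0.51677807 -0.1657229 ]]
ang 74.27887550113931 edge ang [np.float64(74.16479276598115), np.float64(74.3929773898037)] perp [np.float64(74.08495039930676), np.float64(74.06181574809054), np.float64(74.08129422084068)]
proj in top of corners [[308.79550912 198.85817972]
 [313.30017013 182.746931  ]
 [273.19227885 188.83298771]
 [277.77266622 172.90607391]
 [248.19544866 181.39267041]
 [252.82114252 165.61837694]
 [303.65958724 195.50012765]
 [307.2691614  182.64823786]]
```

Run:
```python
from h import *
plan([.520,.275,.18],-29.6)
```

```text
shift mm [ 48.9 431.5 -78.6] rotvec [0.2362 0.     0.0005]
```

arm_command --pt "0 0 40 -7 0 0 0" --pt "0 0 85 -15 0 0 0" --pt "0 0 130 -24 0.05 0 0" --pt "0 0 178 -32 0.1 0 0" --pt "0 0 226 -41 0.15 0 0" --pt "0 0 274 -50 0.2 0 0" --pt "0 0 322 -59 0.236 0 0" --pt "0 10 370 -67 0.236 0 0" --pt "0 30 410 -74 0.236 0 0" --pt "0 45 431 -78 0.236 0 0"

```text
time: 2.45
ee_pos: [0.5213, 0.2761, 0.1828]
eef_rot: [0.181, 0.684, -0.181, 0.683]
ft_force: [0.5, -1.3, 0.3]
width: 0.0875
```

arm_command --pt "0 0 0 0 0 0 0" --pt "0 0 0 0 0 0 0"

```text
time: 2.65
ee_pos: [0.5218, 0.2728, 0.1836]
eef_rot: [0.181, 0.684, -0.182, 0.683]
ft_force: [0.9, -0.7, 0.7]
width: 0.0869
```

Run:
```python
from h import *
s=read_state();print(s['time'],s['ee_pos'],np.abs(s['joint_vel']).max())
w=camera('wrist')[:,:,::-1];cv2.imwrite('pics/w2.png',w);np.savez('w2.npz',**{k:s[k] for k in ['ee_pos','eef_rot']})
h=cv2.cvtColor(w,cv2.COLOR_BGR2HSV)
```

```text
2.65 [0.5217509  0.27278038 0.18362841] 0.028532870517478416
```

View pics/w2.png

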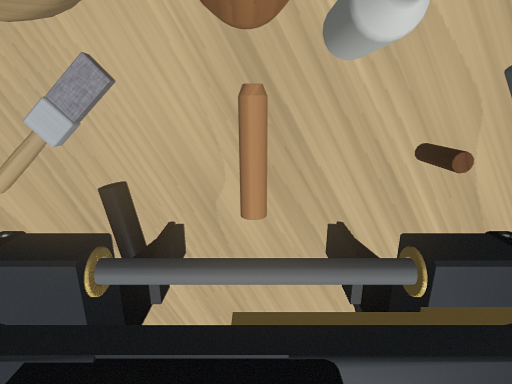

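Run:
```python
from h import *
s=dict(np.load('w2.npz'));c=cam('wrist',s);w=cv2.imread('pics/w2.png');h=cv2.cvtColor(w,cv2.COLOR_BGR2HSV)
m=((h[:,:,1]>110)&(h[:,:,0]<14)&(h[:,:,2]>50)).astype(np.uint8)
n,l,st,ce=cv2.connectedComponentsWithStats(m);k=l[150,253];print(st[k],ce[k],h[150,253],h[150,220])
P=np.argwhere(l==k)[:,::-1]
X=toplane(c,P,0.016)[:,:2]
u=P[:,0];v=P[:,1]
for r in (115,150,200):
    q=P[v==r][:,0];print(r,q.min(),q.max())
ctr=[((P[v==r][:,0].min()+P[v==r][:,0].max())/2,r) for r in range(105,210)]
Y=toplane(c,ctr,.016)[:,:2];d=Y[0]-Y[-1];print('az',np.degrees(np.arctan2(d[1],d[0])))
a=d/np.linalg.norm(d);mu=Y.mean(0);nose=toplane(c,[(253,v.min())],.026)[0,:2];tail=toplane(c,[(253,v.max()+1)],.003)[0,:2];tail2=toplane(c,[(253,v.max()+1)],.016)[0,:2]
mn=mu+a*((nose-mu)@a);mt=mu+a*((tail-mu)@a);mt2=mu+a*((tail2-mu)@a)
print('nose',mn,'tail',mt,mt2,'len',np.linalg.norm(mn-mt),'mid from nose',mn-.075*a)
print('grip pt',mn-.1*a)
```

```text
[     0      0    512    384 195749] [254.8974452  191.82418812] [ 15 126 170] [ 19  85 174]
115 0 511
150 0 511
200 0 511
az 60.255269767918236
nose [0.60798547 0.4254877 ] tail [ 0.3555545  -0.01626919] [ 0.36328239 -0.00274531] len 0.5087932231041213 mid from nose [0.57077522 0.36036937]
grip pt [0.5583718  0.33866326]
```

Fix the mask threshold (hue up to 17).

Run:
```python
from h import *
s=dict(np.load('w2.npz'));c=cam('wrist',s);w=cv2.imread('pics/w2.png');h=cv2.cvtColor(w,cv2.COLOR_BGR2HSV)
m=((h[:,:,1]>105)&(h[:,:,0]<17)).astype(np.uint8)
n,l,st,ce=cv2.connectedComponentsWithStats(m);k=l[150,253];print(st[k],ce[k])
P=np.argwhere(l==k)[:,::-1];v=P[:,1]
ctr=[((P[v==r][:,0].min()+P[v==r][:,0].max())/2,r) for r in range(105,205)]
Y=toplane(c,ctr,.016)[:,:2];d=Y[:20].mean(0)-Y[-20:].mean(0);a=d/np.linalg.norm(d);mu=Y.mean(0)
print('az',np.degrees(np.arctan2(d[1],d[0])))
o={}
for nm,r,z in [('nose',v.min(),.016),('tail',v.max()+1,.016)]:
    q=toplane(c,[(253,r)],z)[0,:2];o[nm]=mu+a*((q-mu)@a)
print(o,np.linalg.norm(o['nose']-o['tail']))
mid=o['nose']-.075*a;g=mid-.025*a;print('mid',mid,'grip',g)
plan([g[0],g[1],.011],np.degrees(np.arctan2(a[1],a[0]))-90)
```

```text
[ 238   83   29  137 3668] [252.72737186 150.60632497]
az 60.638318518953334
{'nose': array([0.56788223, 0.36265248]), 'tail': array([0.49059103, 0.22526796])} 0.1576338664525823
mid [0.53110815 0.29728684] grip [0.51885013 0.27549829]
shift mm [173.2   1.2  -4.5] rotvec [-0.0074  0.0009  0.0008]
```

arm_command --pt "0 40 1 -4 0 0 0" --pt "0 80 1 -4 0 0 0" --pt "0 110 1 -4 0 0 0" --pt "0 135 1 -4 0 0 0" --pt "0 150 1 -4 0 0 0" --pt "0 150 1 -4 0 0 0"

```text
time: 3.3
ee_pos: [0.518, 0.2754, 0.033]
eef_rot: [0.181, 0.684, -0.182, 0.683]
ft_force: [-0.4, 0.5, 1.0]
width: 0.0873
```

Run:
```python
from h import *
s=read_state();print(s['ee_pos'],s['ft_force']);plan([.5188,.2755,.011],-29.5)
```

```text
[0.51797557 0.27540734 0.03301014] [-0.4400217   0.49695537  1.04795129]
shift mm [22.   0.5  0.7] rotvec [-0.0044 -0.0004  0.0023]
```

arm_command --pt "0 12 0 1 0 0 0" --pt "0 22 0 1 0 0 0" --pt "0 22 0 1 0 0 0" --pt "255 22 0 1 0 0 0" --pt "255 22 0 1 0 0 0" --pt "255 22 0 1 0 0 0" --pt "255 22 0 1 0 0 0" --pt "255 22 0 1 0 0 0" --pt "255 22 0 1 0 0 0" --pt "255 22 0 1 0 0 0" --newtons 30

```text
time: 4.3
ee_pos: [0.5187, 0.2771, 0.0121]
eef_rot: [0.181, 0.684, -0.181, 0.684]
ft_force: [-0.1, 0.2, -0.5]
width: 0.0389
```

arm_command --pt "255 0 0 0 0 0 0" --pt "255 0 0 0 0 0 0" --pt "255 0 0 0 0 0 0"

```text
time: 4.6
ee_pos: [0.5187, 0.277, 0.0121]
eef_rot: [0.181, 0.684, -0.181, 0.684]
ft_force: [0.5, 0.2, 0.7]
width: 0.0311
```

arm_command --pt "255 -10 0 0 0 0 0" --pt "255 -30 0 0 0 0 0" --pt "255 -60 0 0 0 0 0" --pt "255 -95 0 0 0 0 0" --pt "255 -130 0 0 0 0 0" --pt "255 -160 0 0 0 0 0" --pt "255 -180 0 0 0 0 0" --pt "255 -190 0 0 0 0 0" --pt "255 -190 0 0 0 0 0"

```text
time: 5.5
ee_pos: [0.5191, 0.2774, 0.2034]
eef_rot: [0.181, 0.683, -0.18, 0.684]
ft_force: [0.4, 0.2, -1.3]
width: 0.0311
```

Run:
```python
from h import *
s=read_state();print(s['ee_pos'],s['ft_force'],s['width'])
cv2.imwrite('pics/w3.png',camera('wrist')[:,:,::-1]);np.savez('w3.npz',**{k:s[k] for k in ['ee_pos','eef_rot']})
# grip at groove x=-85-? target mid at -60 => grip -85
g=np.radians(74.2);e=np.array([np.cos(g),np.sin(g)]);O=np.array([.5408,-.0772])
p=O-.085*e;print(p);plan([p[0],p[1],.15],-15.8)
```

```text
[0.51908325 0.27742739 0.20342108] [ 0.42630547  0.23232811 -1.2803727 ] 0.03111036837966052
[ 0.51765618 -0.15898853]
shift mm [  52.1 -379.5  214.6] rotvec [-2.412e-01  3.000e-04  1.000e-04]
```

View pics/w3.png

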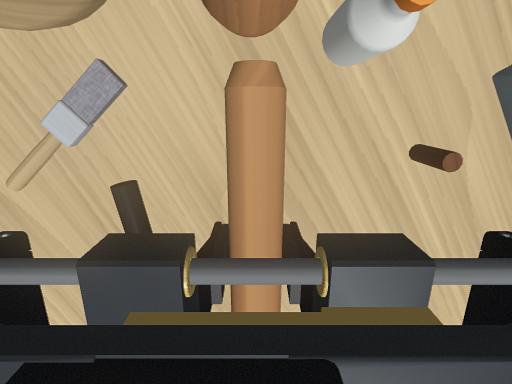

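arm_command --pt "255 -5 -30 17 0 0 0" --pt "255 -5 -70 40 -0.03 0 0" --pt "255 -5 -112 63 -0.07 0 0" --pt "255 -5 -154 87 -0.11 0 0" --pt "255 -5 -196 111 -0.15 0 0" --pt "255 -5 -238 135 -0.19 0 0" --pt "255 -5 -280 158 -0.22 0 0" --pt "255 -5 -322 182 -0.24 0 0" --pt "255 0 -360 204 -0.24 0 0" --pt "255 0 -385 217 -0.24 0 0"

```text
time: 6.55
ee_pos: [0.5153, -0.1688, 0.1998]
eef_rot: [0.099, 0.701, -0.099, 0.699]
ft_force: [-0.1, -0.1, -1.1]
width: 0.0314
```

arm_command --pt "255 10 0 0 0 0 0" --pt "255 20 0 0 0 0 0" --pt "255 20 0 0 0 0 0"

```text
time: 6.85
ee_pos: [0.516, -0.1631, 0.1797]
eef_rot: [0.097, 0.702, -0.096, 0.699]
ft_force: [-0.3, 0.7, -0.6]
width: 0.0312
```

Run:
```python
from h import *
s=read_state();print(s['time'],s['ee_pos'],s['ft_force'],s['width'])
cv2.imwrite('pics/w4.png',camera('wrist')[:,:,::-1]);np.savez('w4.npz',**{k:s[k] for k in ['ee_pos','eef_rot']})
g=np.radians(74.2);e=np.array([np.cos(g),np.sin(g)]);O=np.array([.5408,-.0772])
p=O-.095*e;print(p);plan([p[0],p[1],.08],-15.8)
```

```text
6.85 [ 0.5159795  -0.16313242  0.17970237] [-0.34972124  0.7249878  -0.58104596] 0.03119650287696109
[ 0.51493338 -0.16861071]
shift mm [100.8  -5.8   0.2] rotvec [ 0.0011 -0.0024 -0.0006]
```

View pics/w4.png

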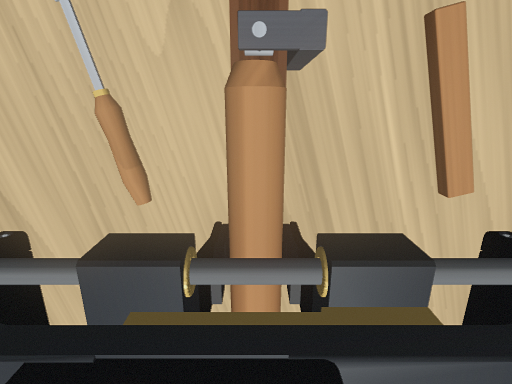

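Run:
```python
from h import *
s=dict(np.load('w4.npz'));c=cam('wrist',s);w=cv2.imread('pics/w4.png')
cv2.imwrite('pics/c6.png',cv2.resize(w[0:120,210:345],None,fx=5,fy=5,interpolation=cv2.INTER_CUBIC))
g=np.radians(74.2);e=np.array([np.cos(g),np.sin(g)]);O=np.array([.5408,-.0772]);n=np.array([-e[1],e[0]])
def gr(uv,z):
    X=toplane(c,[uv],z)[0,:2]-O;return np.round([X@e*1e3,X@n*1e3],1)
print('cradle edges row3',gr((230,3),.045),gr((289,3),.045))
print('bracket near edge',gr((238,51),.118),gr((326,48),.118))
z=s['ee_pos'][2]+.004
print('nose',gr((240,60),z),gr((280,60),z),'tcp',(s['ee_pos'][:2]-O)@e*1e3,(s['ee_pos'][:2]-O)@n*1e3)
```

```text
cradle edges row3 [77.2 25. ] [ 77.2 -28.1]
bracket near edge [25.5 14.1] [ 27.4 -48. ]
nose [10.2  9.2] [ 10.2 -10.9] tcp -89.44385225893654 0.4850338616685283
```

View pics/c6.png

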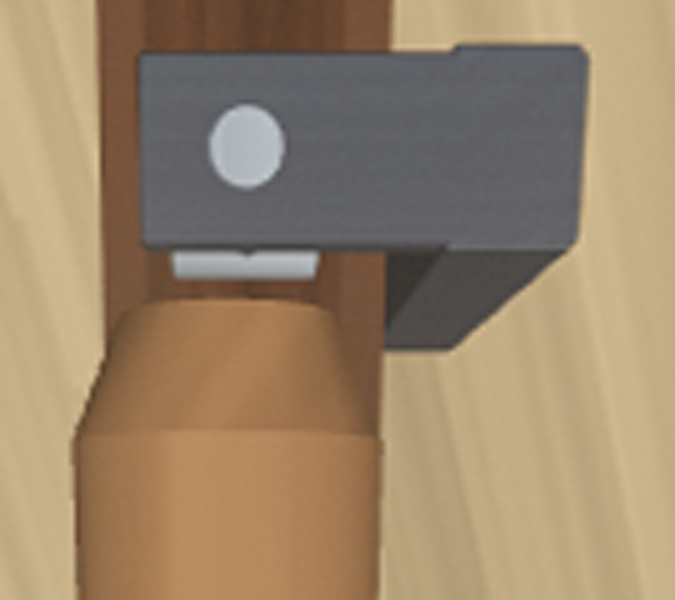

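arm_command --pt "255 20 -8 1 0 0 0" --pt "255 50 -8 1 0 0 0" --pt "255 80 -8 1 0 0 0" --pt "255 100 -8 1 0 0 0" --pt "255 113 -8 1 0 0 0" --pt "255 118 -8 1 0 0 0" --pt "255 118 -8 1 0 0 0" --pt "255 118 -8 1 0 0 0"

```text
time: 7.7
ee_pos: [0.5166, -0.1728, 0.0652]
eef_rot: [0.097, 0.7, -0.098, 0.701]
ft_force: [0.1, -0.6, -0.4]
width: 0.0314
```

```bash
cat >> h.py <<'E'
g=np.radians(74.2);e=np.array([np.cos(g),np.sin(g)]);O=np.array([.5408,-.0772]);n=np.array([-e[1],e[0]])
def st():
    s=read_state();p=s['ee_pos'][:2]-O;f=s['ft_force'];z=R.from_quat(s['eef_rot']).as_matrix()[:,2]
    print('t',s['time'],'groove xyz',np.round([p@e*1e3,p@n*1e3,s['ee_pos'][2]*1e3],1),'F along',np.round([f[:2]@e,f[:2]@n,f[2]],1),'w',s['width'],'zaz',np.degrees(np.arctan2(z[1],z[0])));return s
E
python3 - <<'E'
from h import *
st()
E
```

```text
t 7.7 groove xyz [-98.6  -2.8  65.2] F along [-0.6 -0.2 -0.4] w 0.03140155467098057 zaz -15.85376845771401
```

arm_command --pt "255 3 0 -2 0 0 0" --pt "255 6 0 -2 0 0 0" --pt "255 9 0 -2 0 0 0" --pt "255 12 0 -2 0 0 0" --pt "255 12 0 -2 0 0 0"

```text
time: 8.2
ee_pos: [0.5136, -0.1722, 0.0516]
eef_rot: [0.098, 0.701, -0.098, 0.7]
ft_force: [-0.2, 0.0, -0.4]
width: 0.0313
```

Run:
```python
from h import *
st()
```

```text
t 8.2 groove xyz [-98.9   0.3  51.6] F along [-0.1  0.2 -0.4] w 0.031326660023715466 zaz -15.87403590841046
```

arm_command --pt "255 1 0 0 0 0 0" --pt "255 2 0 0 0 0 0" --pt "255 2 0 0 0 0 0" --pt "255 2 0 0 0 0 0"

```text
time: 8.6
ee_pos: [0.5143, -0.1724, 0.0503]
eef_rot: [0.098, 0.7, -0.098, 0.701]
ft_force: [1.6, -0.7, -0.2]
width: 0.0313
```

Run:
```python
from h import *
st()
```

```text
t 8.6 groove xyz [-98.8  -0.4  50.3] F along [-0.2 -1.8 -0.2] w 0.03134306659205693 zaz -15.876345155830474
```

arm_command --pt "255 1 0 0 0 0 0" --pt "255 1 0 0 0 0 0" --pt "255 1 0 0 0 0 0"

```text
time: 8.9
ee_pos: [0.5148, -0.1725, 0.0497]
eef_rot: [0.097, 0.7, -0.098, 0.701]
ft_force: [4.2, -1.4, 3.9]
width: 0.0313
```

Run:
```python
from h import *
st()
```

```text
t 8.9 groove xyz [-98.8  -0.9  49.7] F along [-0.2 -4.4  3.9] w 0.03126381943127463 zaz -15.868773652393102
```

arm_command --pt "255 0 0 1 0 0 0" --pt "255 0 0 1 0 0 0" --pt "255 0.5 0 1 0 0 0" --pt "255 0.5 0 1 0 0 0"

```text
time: 9.3
ee_pos: [0.5154, -0.1727, 0.049]
eef_rot: [0.098, 0.7, -0.098, 0.701]
ft_force: [2.9, -0.8, 6.1]
width: 0.0314
```

Run:
```python
from h import *
st()
```

```text
t 9.3 groove xyz [-98.8  -1.5  49. ] F along [ 0.  -3.   6.1] w 0.03141802819182194 zaz -15.868768091664665
```

arm_command --pt "255 0 0 0.5 0 0 0" --pt "200 0 0 0.5 0 0 0" --pt "100 0 0 0.5 0 0 0" --pt "60 0 0 0.5 0 0 0" --pt "60 0 0 0.5 0 0 0" --pt "60 0 0 0.5 0 0 0"

```text
time: 9.9
ee_pos: [0.5149, -0.1726, 0.0482]
eef_rot: [0.098, 0.701, -0.098, 0.7]
ft_force: [0.5, 0.6, 0.2]
width: 0.0555
```

arm_command --pt "40 -5 0 0 0 0 0" --pt "40 -15 0 0 0 0 0" --pt "40 -35 0 0 0 0 0" --pt "40 -55 0 0 0 0 0" --pt "40 -75 0 0 0 0 0" --pt "40 -90 0 0 0 0 0" --pt "40 -100 0 0 0 0 0" --pt "40 -100 0 0 0 0 0"

```text
time: 10.7
ee_pos: [0.5161, -0.1729, 0.1501]
eef_rot: [0.097, 0.7, -0.098, 0.701]
ft_force: [0.3, 0.4, -0.5]
width: 0.0733
```

Run:
```python
from h import *
s=st();np.savez('w5.npz',**{k:s[k] for k in ['ee_pos','eef_rot']})
cv2.imwrite('pics/w5.png',camera('wrist')[:,:,::-1])
```

```text
t 10.7 groove xyz [-98.8  -2.3 150.1] F along [ 0.5 -0.2 -0.5] w 0.07328515397763122 zaz -15.874429900896164
```

View pics/w5.png

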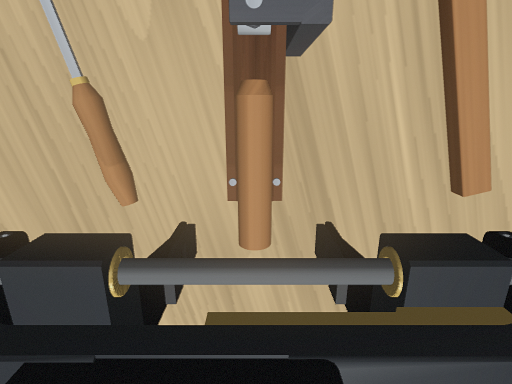

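arm_command --pt "255 0 -30 -1 0 0 0" --pt "255 0 -60 -1 0 0 0" --pt "255 0 -85 -1 0 0 0" --pt "255 20 -85 -1 0 0 0" --pt "255 50 -85 -1 0 0 0" --pt "255 75 -85 -1 0 0 0" --pt "255 90 -85 -1 0 0 0" --pt "255 98 -85 -1 0 0 0" --pt "255 98 -85 -1 0 0 0" --pt "255 98 -85 -1 0 0 0"

```text
time: 11.75
ee_pos: [0.4917, -0.2543, 0.0514]
eef_rot: [0.097, 0.7, -0.098, 0.701]
ft_force: [-0.4, -0.5, 0.5]
width: 0.0036
```

arm_command --pt "255 0 0 0 0 0 0" --pt "255 0 0 0 0 0 0" --pt "255 0 0 0 0 0 0"

```text
time: 12.05
ee_pos: [0.4915, -0.2544, 0.0512]
eef_rot: [0.097, 0.7, -0.098, 0.701]
ft_force: [0.3, -0.2, -0.6]
width: 0.0005
```

Run:
```python
from h import *
s=st();c=cam('wrist',s);w=camera('wrist')[:,:,::-1]
cv2.imwrite('pics/w6.png',w);cv2.imwrite('pics/s6.png',cv2.resize(camera('scene')[140:260,170:340,::-1],None,fx=4.5,fy=4.5,interpolation=cv2.INTER_CUBIC))
```

```text
t 12.05 groove xyz [-184.    -0.8   51.2] F along [-0.1 -0.4 -0.6] w 0.0005487781397906508 zaz -15.874962224889504
```

View pics/w6.png

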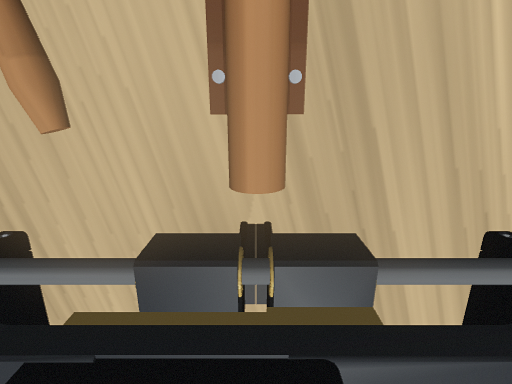

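View pics/s6.png

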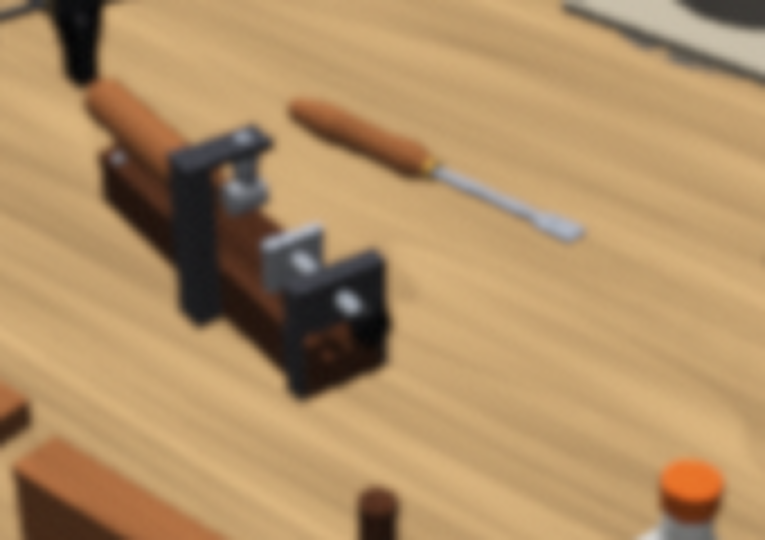

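Run:
```python
from h import *
c=cam('top')
for u,v in [(262,112),(243,200),(252,155),(232,155)]:
    X=toplane(c,[(215+u/7-.5,150+v/7-.5)],.078)[0,:2]-O;print(X@e,X@n)
```

```text
0.08913310831661506 -0.021596477541895615
0.08637598621280926 0.017974470529706774
0.0880853540293756 -0.0021492440408337615
0.09649880217166851 0.0002821604880562785
```

arm_command --pt "255 0 6 0 0 0 0" --pt "255 0 12 0 0 0 0" --pt "255 0 16 0 0 0 0" --pt "255 0 20 0 0 0 0" --pt "255 0 24 0 0 0 0" --pt "255 0 28 0 0 0 0" --pt "255 0 32 0 0 0 0" --pt "255 0 36 0 0 0 0" --pt "255 0 40 0 0 0 0" --pt "255 0 44 0 0 0 0"

```text
time: 13.15
ee_pos: [0.5033, -0.2116, 0.0506]
eef_rot: [0.098, 0.7, -0.098, 0.7]
ft_force: [0.0, -0.8, 0.5]
width: 0.0003
```

Run:
```python
from h import *
st()
```

```text
t 13.15 groove xyz [-139.6   -0.5   50.6] F along [-0.8 -0.3  0.5] w 0.00030475460319988345 zaz -15.873109217173988
```

arm_command --pt "255 -0.5 2 0.5 0 0 0" --pt "255 -0.5 4 0.5 0 0 0" --pt "255 -0.5 6 0.5 0 0 0" --pt "255 -0.5 8 0.5 0 0 0" --pt "255 -0.5 10 0.5 0 0 0" --pt "255 -0.5 12 0.5 0 0 0" --pt "255 -0.5 14 0.5 0 0 0" --pt "255 -0.5 16 0.5 0 0 0"

```text
time: 13.95
ee_pos: [0.5081, -0.1965, 0.0511]
eef_rot: [0.098, 0.7, -0.098, 0.7]
ft_force: [-1.1, -0.9, 0.1]
width: 0.0002
```

Run:
```python
from h import *
st()
cv2.imwrite('pics/w7.png',camera('wrist')[:,:,::-1])
```

```text
t 13.95 groove xyz [-123.7   -1.    51.1] F along [-1.2  0.8  0.1] w 0.000244249122666129 zaz -15.869401211246084
```

View pics/w7.png

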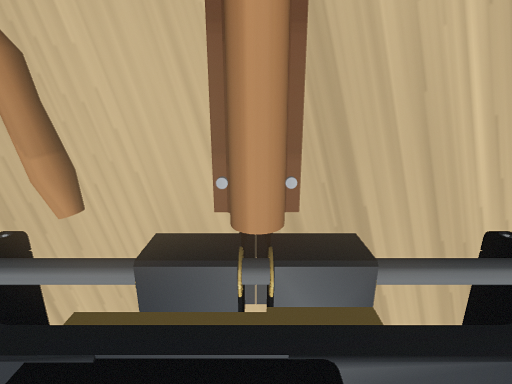

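arm_command --pt "255 0 1 0 0 0 0" --pt "255 0 2 0 0 0 0" --pt "255 0 3 0 0 0 0" --pt "255 0 4 0 0 0 0" --pt "255 0 5 0 0 0 0" --pt "255 0 6 0 0 0 0" --pt "255 0 7 0 0 0 0" --pt "255 0 8 0 0 0 0"

```text
time: 14.8
ee_pos: [0.51, -0.1896, 0.0511]
eef_rot: [0.097, 0.7, -0.098, 0.7]
ft_force: [-2.1, -6.0, -0.0]
width: 0.0006
```

Run:
```python
from h import *
st()
```

```text
t 14.8 groove xyz [-116.6   -1.    51.1] F along [-6.3  0.4 -0. ] w 0.0006414692923896245 zaz -15.897227380346312
```

arm_command --pt "255 0 1 0 0 0 0" --pt "255 0 2 0 0 0 0" --pt "255 0 3 0 0 0 0" --pt "255 0 4 0 0 0 0" --pt "255 0 5 0 0 0 0" --pt "255 0 6 0 0 0 0" --pt "255 0 7 0 0 0 0" --pt "255 0 8 0 0 0 0"

```text
time: 15.6
ee_pos: [0.5118, -0.183, 0.0511]
eef_rot: [0.097, 0.7, -0.099, 0.7]
ft_force: [-3.4, -6.3, 0.9]
width: 0.0003
```

Run:
```python
from h import *
st()
```

```text
t 15.6 groove xyz [-109.7   -0.9   51.1] F along [-7.   1.6  0.9] w 0.00034274698741224106 zaz -15.960281347809042
```

arm_command --pt "255 0 1 0 0 0 0" --pt "255 0 2 0 0 0 0" --pt "255 0 3 0 0 0 0" --pt "255 0 4 0 0 0 0" --pt "255 0 5 0 0 0 0" --pt "255 0 6 0 0 0 0" --pt "255 0 7 0 0 0 0" --pt "255 0 8 0 0 0 0" --pt "255 0 9 0 0 0 0" --pt "255 0 10 0 0 0 0"

```text
time: 16.6
ee_pos: [0.5146, -0.1732, 0.0511]
eef_rot: [0.097, 0.7, -0.099, 0.7]
ft_force: [-2.8, -5.6, 0.1]
width: 0.0003
```

Run:
```python
from h import *
st()
cv2.imwrite('pics/s8.png',cv2.resize(camera('scene')[140:260,170:340,::-1],None,fx=4.5,fy=4.5,interpolation=cv2.INTER_CUBIC))
cv2.imwrite('pics/t8.png',cv2.resize(camera('top')[150:210,215:320,::-1],None,fx=7,fy=7,interpolation=cv2.INTER_CUBIC))
```

```text
t 16.6 groove xyz [-99.5  -0.9  51.1] F along [-6.2  1.2  0.1] w 0.000294022535610472 zaz -15.95117145803686
```

View pics/s8.png

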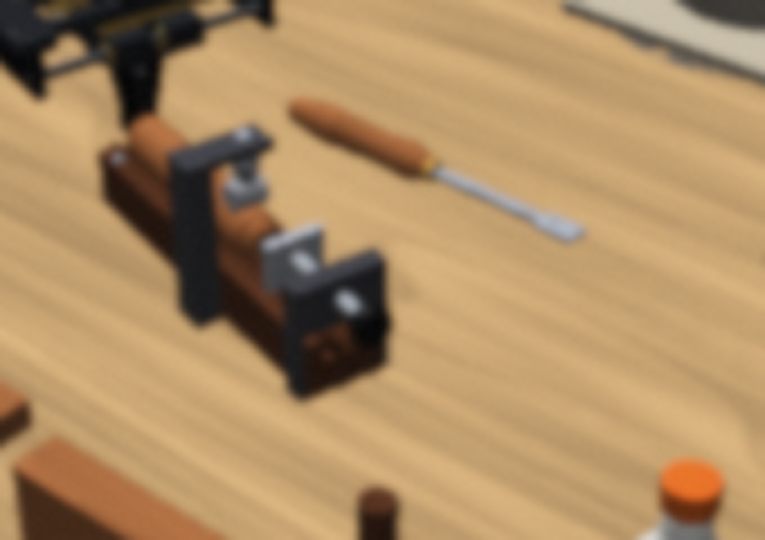

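View pics/t8.png

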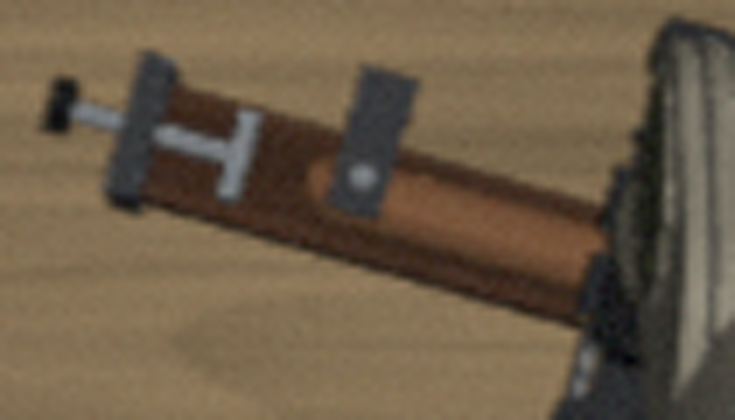

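arm_command --pt "255 0 1 0 0 0 0" --pt "255 0 2 0 0 0 0" --pt "255 0 3 0 0 0 0" --pt "255 0 4 0 0 0 0" --pt "255 0 5 0 0 0 0" --pt "255 0 6 0 0 0 0" --pt "255 0 7 0 0 0 0" --pt "255 0 8 0 0 0 0" --pt "255 0 9 0 0 0 0"

```text
time: 17.6
ee_pos: [0.517, -0.1645, 0.051]
eef_rot: [0.097, 0.701, -0.099, 0.7]
ft_force: [-2.7, -5.7, -0.3]
width: 0.0002
```

Run:
```python
from h import *
st()
```

```text
t 17.6 groove xyz [-90.5  -0.8  51. ] F along [-6.2  1.  -0.3] w 0.00023823997421770668 zaz -15.949979255780265
```

arm_command --pt "255 0 0.5 0 0 0 0" --pt "255 0 1 0 0 0 0" --pt "255 0 1.5 0 0 0 0" --pt "255 0 2 0 0 0 0" --pt "255 0 2.5 0 0 0 0" --pt "255 0 3 0 0 0 0"

```text
time: 18.2
ee_pos: [0.5178, -0.1616, 0.051]
eef_rot: [0.097, 0.701, -0.099, 0.7]
ft_force: [-3.0, -5.7, 1.1]
width: 0.001
```

Run:
```python
from h import *
st()
```

```text
t 18.2 groove xyz [-87.5  -0.8  51. ] F along [-6.3  1.3  1.1] w 0.0009742910372991037 zaz -15.951224948621642
```

arm_command --pt "255 0 0.5 0 0 0 0" --pt "255 0 1 0 0 0 0" --pt "255 0 1.5 0 0 0 0" --pt "255 0 2 0 0 0 0" --pt "255 0 2.5 0 0 0 0" --pt "255 0 3 0 0 0 0"

```text
time: 18.8
ee_pos: [0.5186, -0.1587, 0.051]
eef_rot: [0.097, 0.701, -0.099, 0.7]
ft_force: [-2.8, -6.0, 1.2]
width: 0.0003
```

arm_command --pt "255 0 0.5 0 0 0 0" --pt "255 0 1 0 0 0 0" --pt "255 0 1.5 0 0 0 0" --pt "255 0 2 0 0 0 0"

```text
time: 19.2
ee_pos: [0.5192, -0.1567, 0.051]
eef_rot: [0.097, 0.701, -0.099, 0.7]
ft_force: [-2.3, -6.5, -0.3]
width: 0.0005
```

arm_command --pt "255 0 0.5 0 0 0 0" --pt "255 0 1 0 0 0 0" --pt "255 0 1.5 0 0 0 0"

```text
time: 19.5
ee_pos: [0.5196, -0.1553, 0.051]
eef_rot: [0.097, 0.701, -0.099, 0.7]
ft_force: [-3.3, -6.3, -0.3]
width: 0.0003
```

arm_command --pt "255 0 0.5 0 0 0 0" --pt "255 0 1 0 0 0 0" --pt "255 0 1.5 0 0 0 0"

```text
time: 19.8
ee_pos: [0.5199, -0.1538, 0.051]
eef_rot: [0.097, 0.701, -0.099, 0.7]
ft_force: [-3.0, -5.1, 0.2]
width: 0.0005
```

arm_command --pt "255 0 0.5 0 0 0 0" --pt "255 0 1 0 0 0 0" --pt "255 0 1.5 0 0 0 0"

```text
time: 20.1
ee_pos: [0.5203, -0.1524, 0.051]
eef_rot: [0.097, 0.701, -0.099, 0.7]
ft_force: [-2.5, -5.6, 1.1]
width: 0.0006
```

Run:
```python
from h import *
st()
cv2.imwrite('pics/t9.png',cv2.resize(camera('top')[150:210,215:320,::-1],None,fx=7,fy=7,interpolation=cv2.INTER_CUBIC))
```

```text
t 20.1 groove xyz [-77.9  -0.8  51. ] F along [-6.1  0.9  1.1] w 0.0006252054790441696 zaz -15.946764851712667
```

View pics/t9.png

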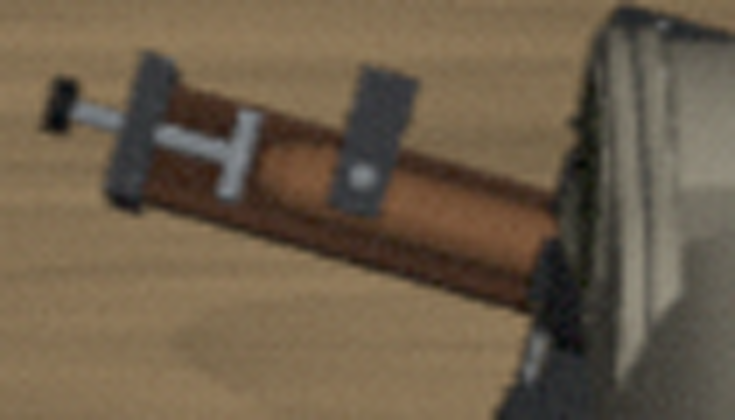

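Nose (258,165 in the crop) is within a few mm of the plate edge (250,160). Fine steps now.

arm_command --pt "255 0 0.5 0 0 0 0" --pt "255 0 1 0 0 0 0" --pt "255 0 1 0 0 0 0"

```text
time: 20.45
ee_pos: [0.5206, -0.1513, 0.051]
eef_rot: [0.097, 0.701, -0.099, 0.7]
ft_force: [-3.4, -4.7, -0.8]
width: 0.0005
```

arm_command --pt "255 0 0.5 0 0 0 0" --pt "255 0 1 0 0 0 0" --pt "255 0 1 0 0 0 0"

```text
time: 20.75
ee_pos: [0.5209, -0.1503, 0.051]
eef_rot: [0.097, 0.701, -0.099, 0.7]
ft_force: [-2.8, -4.3, 0.5]
width: 0.0006
```

Run:
```python
from h import *
st()
```

```text
t 20.75 groove xyz [-75.7  -0.8  51. ] F along [-4.9  1.5  0.5] w 0.0006048261071582915 zaz -15.93510677054003
```

arm_command --pt "255 0 0.5 0 0 0 0" --pt "255 0 1 0 0 0 0" --pt "255 0 1 0 0 0 0"

```text
time: 21.05
ee_pos: [0.5212, -0.1494, 0.0509]
eef_rot: [0.097, 0.701, -0.099, 0.7]
ft_force: [-2.2, -5.8, 0.6]
width: 0.0005
```

Run:
```python
from h import *
st()
```

```text
t 21.05 groove xyz [-74.8  -0.8  50.9] F along [-6.1  0.5  0.6] w 0.0005016405145858118 zaz -15.934593060305382
```

arm_command --pt "255 0 0.5 0 0 0 0" --pt "255 0 1 0 0 0 0" --pt "255 0 1 0 0 0 0"

```text
time: 21.35
ee_pos: [0.5215, -0.1484, 0.051]
eef_rot: [0.097, 0.701, -0.099, 0.7]
ft_force: [-2.7, -6.3, 0.4]
width: 0.0004
```

Run:
```python
from h import *
st()
```

```text
t 21.35 groove xyz [-73.8  -0.8  51. ] F along [-6.8  0.9  0.4] w 0.00041745902987780446 zaz -15.935744941185133
```

arm_command --pt "255 0 0.5 0 0 0 0" --pt "255 0 1 0 0 0 0" --pt "255 0 1 0 0 0 0"

```text
time: 21.65
ee_pos: [0.5217, -0.1474, 0.0509]
eef_rot: [0.097, 0.701, -0.099, 0.7]
ft_force: [-3.1, -5.4, -0.2]
width: 0.0003
```

Run:
```python
from h import *
st()
```

```text
t 21.65 groove xyz [-72.8  -0.8  50.9] F along [-6.   1.5 -0.2] w 0.0002983831873763041 zaz -15.934940263641963
```

arm_command --pt "255 0 0.5 0 0 0 0" --pt "255 0 1 0 0 0 0" --pt "255 0 1 0 0 0 0"

```text
time: 21.95
ee_pos: [0.522, -0.1464, 0.0509]
eef_rot: [0.097, 0.701, -0.099, 0.7]
ft_force: [-3.4, -4.9, 0.4]
width: 0.0004
```

Run:
```python
from h import *
st()
```

```text
t 21.95 groove xyz [-71.7  -0.7  50.9] F along [-5.7  1.9  0.4] w 0.0004382576530668696 zaz -15.937730450731456
```

arm_command --pt "255 0 0.5 0 0 0 0" --pt "255 0 1 0 0 0 0" --pt "255 0 1 0 0 0 0"

```text
time: 22.25
ee_pos: [0.5222, -0.1456, 0.0509]
eef_rot: [0.097, 0.701, -0.099, 0.7]
ft_force: [-2.2, -5.5, -0.1]
width: 0.0006
```

Run:
```python
from h import *
st()
```

```text
t 22.25 groove xyz [-70.9  -0.8  50.9] F along [-5.9  0.6 -0.1] w 0.0006395460850356337 zaz -15.944324638207608
```

arm_command --pt "255 0 0.5 0 0 0 0" --pt "255 0 1 0 0 0 0" --pt "255 0 1 0 0 0 0"

```text
time: 22.55
ee_pos: [0.5222, -0.1456, 0.0509]
eef_rot: [0.097, 0.701, -0.099, 0.7]
ft_force: [-4.5, -7.7, 1.2]
width: 0.0004
```

Run:
```python
from h import *
st()
```

```text
t 22.55 groove xyz [-70.8  -0.7  50.9] F along [-8.6  2.2  1.2] w 0.0004062480192453215 zaz -15.981969425341832
```

arm_command --pt "255 0 0.5 0 0 0 0" --pt "255 0 1 0 0 0 0" --pt "255 0 1 0 0 0 0"

```text
time: 22.85
ee_pos: [0.5222, -0.1455, 0.0509]
eef_rot: [0.097, 0.701, -0.1, 0.7]
ft_force: [-4.6, -11.5, 0.7]
width: 0.0003
```

Run:
```python
from h import *
st()
cv2.imwrite('pics/t10.png',cv2.resize(camera('top')[150:210,215:320,::-1],None,fx=7,fy=7,interpolation=cv2.INTER_CUBIC))
```

```text
t 22.85 groove xyz [-70.8  -0.7  50.9] F along [-12.4   1.3   0.7] w 0.00027560890814729683 zaz -16.024947798959495
```

View pics/t10.png

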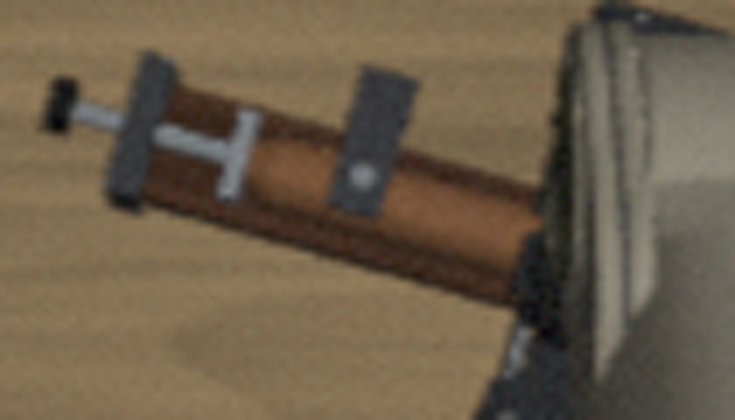

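The position has stopped at -70.8 mm while the push rose from 6 to 12.4 N, and the picture shows the nose against the plate. I'll hold briefly, then back off along the groove.

arm_command --pt "255 0 0 0 0 0 0" --pt "255 0 0 0 0 0 0" --pt "255 0 0 0 0 0 0"

```text
time: 23.2
ee_pos: [0.5222, -0.1455, 0.0509]
eef_rot: [0.097, 0.701, -0.1, 0.7]
ft_force: [-4.8, -9.8, 1.6]
width: 0.0006
```

arm_command --pt "255 0 -1 0 0 0 0" --pt "255 0 -2 0 0 0 0" --pt "255 0 -3 0 0 0 0" --pt "255 0 -5 0 0 0 0" --pt "255 0 -10 0 0 0 0" --pt "255 0 -20 0 0 0 0" --pt "255 -10 -40 0 0 0 0" --pt "255 -30 -60 0 0 0 0" --pt "255 -60 -75 0 0 0 0" --pt "255 -90 -85 0 0 0 0"

```text
time: 24.2
ee_pos: [0.4993, -0.2258, 0.1419]
eef_rot: [0.098, 0.7, -0.098, 0.7]
ft_force: [-0.5, 0.3, -0.2]
width: 0.0001
```

arm_command --pt "255 -30 -20 0 0 0 0" --pt "255 -50 -40 0 0 0 0" --pt "255 -60 -60 0 0 0 0" --pt "255 -60 -60 0 0 0 0"

```text
time: 24.6
ee_pos: [0.4831, -0.2857, 0.2027]
eef_rot: [0.098, 0.699, -0.1, 0.701]
ft_force: [-0.2, 0.2, -0.1]
width: 0.0005
```

Run:
```python
from h import *
st()
a=cv2.resize(camera('top')[150:210,215:320,::-1],None,fx=7,fy=7,interpolation=cv2.INTER_CUBIC);cv2.imwrite('pics/t11.png',a)
cv2.imwrite('pics/s11.png',camera('scene')[:,:,::-1])
```

```text
t 24.6 groove xyz [-216.4   -1.3  202.7] F along [ 0.2  0.2 -0.1] w 0.0005082169549249651 zaz -16.1416304338963
```

View pics/t11.png

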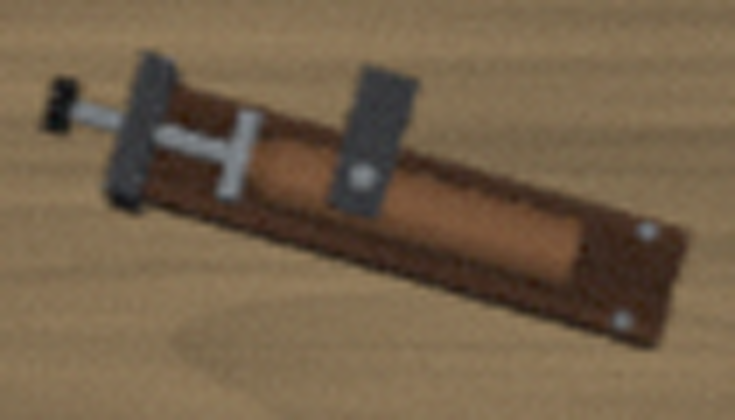

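View pics/s11.png

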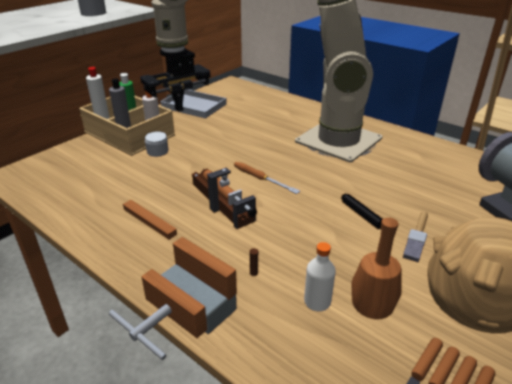

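The blank is seated in the groove, with its nose against the plate at (250,165) in the crop and its tail at (580,248). The robot is clear of it and everything else on the bench is where it was.

```bash
python3 -c "
from bench import *
print(close_job())"
```

```text
the job is handed in; nothing more can be done
None
```

The handle blank is lying in the V-groove under the hold-down with its nose against the stop. I handed the job in at about 24.7 s.

- **How it was done:** I gripped the brown blank, left the black look-alike alone, and laid it in the groove nose towards the stop. I then opened the gripper and pushed the tail with shut fingers.
- **Feeling for the stop:** Sliding under the hold-down took a steady 6 N or so. At the stop the fingers stopped advancing while the push rose to 12.4 N, which is about 6 N on the stop. It held there without moving for 0.3 s before I backed away along the groove.
- **Last checks:** After I backed off, the top view showed the nose touching the stop plate. The force reading was about zero, the robot was clear, and the other items in view looked unmoved. That nose contact could not be seen more finely than 1–2 mm in the final picture, so it rests mainly on the force and position readings.
- **Small disagreement:** The top and wrist cameras differed by 1–2.5 mm on where the blank and cradle were. I felt about 4 N of sideways force while laying the blank in, and corrected it with a 1.5 mm sideways shift before letting go.

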